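# Open the clamshell board test fixture

## Robot

A 6-joint arm with a two-finger parallel gripper is mounted at the origin on the work surface. World frame = base frame: x ahead of the robot, y to its left, z up, the work surface at z = 0. Lengths are in m, angles in rad, forces in N, time in s.
With the tool pointing down it reaches from about 0.25 to 0.8 m from the base axis. Payload 3.9 kg.
Tool frame: the origin (TCP) lies midway between the tips of the shut fingers; the grasp point (between the pads) lies hold_point_z behind it (hold_point_z is the distance from the TCP to the grasp point, in m); y points along the fingers, z is the direction in which the jaws open and shut, and the axes are right-handed (so a half turn about y gives the same grasp; the last joint's range is limited). The gripper opens to 85 mm and grips with 20 to 120 N. Pads are 22 mm wide; open, the fingers measure 114 mm over their backs; the gripper's body (76 mm by 85 mm) begins 54 mm behind the grasp point. The pads swing forward as they close: fully open they stand 13 mm farther back than shut.
Start: joints at [-1.12, 0.26, -0.138, 1.173, 0, 1.571], TCP at [0.229, -0.473, 0.231] pointing down, gripper open.
Joint ranges: [-2.78, 2.78], [-0.83, 1.72], [-1.28, 1.37], [-1.9, 2.12], [-1.57, 1.48], [-3.14, 3.14]. Speed limits (rad/s): [2.57, 2.57, 3.14, 3.14, 3.14, 3.14].

## Interface

Orientations are given as a rotation vector (axis times angle).
In Python, from bench import goto, movel, goto_joints, grip, dwell, inverse_kinematics, observe, capture, Unreachable, finish_job, regions_of, place_of, hold_point_z gives the robot as it stands. The module is installed in compiled form; this text tells all that it offers. Calls block until the motion is done:
- goto(position, orientation): joint-space move of the TCP to a pose.
- movel(position, rot=None, velocity=0.15, threshold=None): straight line of the TCP; rot=None keeps the orientation; velocity is the mean speed in m/s. With threshold (N) it stops when the force on the tool has changed by that much, and returns True; else False.
- goto_joints(angles): joint-space move.
- grip(opening, f_grip=None): opening from 0.0 (shut) to 1.0 (fully open); f_grip is the grip in N (None keeps the last); returns when the fingers have stopped.
- dwell(seconds).
- inverse_kinematics(position, orientation): joint angles nearest the present ones, or None.
- observe(): the state.
- capture(name): name is "side" or "top" or "wrist"; returns a dict with "img" (480x640x3 uint8, red, green, blue), "mtx" (3x3 intrinsics, pixels), "rvec" (rotation vector, rad) and "tvec" (3), from world to camera coordinates, as OpenCV has them. Camera axes: x right, y down, z forward; pixel columns grow to the right and rows downward; lengths in m; the calibration is good to about 2 mm. The wrist camera is an equidistant fisheye: a pixel r from the principal point sees the ray r / f radians off the axis. A picture is of the moment at which its call begins. There is no depth.
A pose or a line that the arm cannot do raises Unreachable and nothing moves.
- finish_job(): hands the job in, once; it reports no verdict.
Trained networks look in a picture, given as the dict that the camera call returned (one of the last four; its "shot" number tells which), for a name from the list of things; names that differ only in an ending like _2 or _b are one class to them, and where a whole thing is asked for, a point or a joint stands for the part that bears it (a point fixed in the world has none). Each returns a list of dicts, best first, with "conf" (0 to 1); they miss things now and then, are a little off and sometimes report something else, mostly with a low value. They report only what shows in the picture. A call takes as long as a camera call.
- regions_of(picture, query): "region" (480x640 bool, what is visible of it) and "point" ([row, column] in pixels, amid what is visible of it).
- place_of(picture, query): "point" ([row, column] in pixels: a listed point, or the origin of a listed thing).
The state is a dict: "time_s": time; "joint_pos": joint angles; "joint_velocities": joint speeds; "joint_efforts": joint torques, N m; "tcp_pos": TCP position; "tcp_rot": TCP orientation; "force": force on the tool from outside, world axes, zero at the start; "ft_torque": the same for the moment, N m; "finger_gap": opening from 0.0 (shut) to 1.0 (fully open).
Only numpy, scipy, OpenCV 4.12 (cv2) and the standard library are available. Lean on these libraries where they do the work, as an engineer would, in place of code of your own. Each camera call takes 0.05 s, during which the arm holds its last target.

## Task

Open the board test fixture: press its release tab (the ribbed plate in front of the lid) with a fingertip so that the lid springs up, then push the lid over until it is fully open, leaning back against its stop. Just press and push: do not lift, tip or shove the fixture, do not press its round start button, and leave the other things on the bench where they are.

Things in the scene. Friction and masses are not known exactly. Their poses are not given: they have to be found in the camera images.
- fixture: The board test fixture: a loose aluminium box, 190 (x) x 180 (y) mm, 2.4 kg or so, on rubber feet. Origin: centre of its underside; x points from its front deck (the side with the tab and button) to its hinge side, y to its left, z up. The front deck (x -95 to -18 mm) is 36 mm high; behind it the board nest, 170 mm wide, rises to 59 mm, covered by the closed lid. It rests on friction alone: above about 10 N sideways it slides or tips.
- tab_pad (a point): Centre of the top face of the release tab's press pad: a black ribbed plate 48 (x) x 44 (y) mm, 5 mm thick, in the middle of the front deck, in front of the lid (at x -62, y 0, z 62 mm in the fixture's frame at rest). At its hinge-side end an upright 30 mm wide hook rises to z 72 mm and grips the lid's lip. The axes turn with the tab.
- tab (a joint): Angle of the release tab, rad: 0 at rest, 0.30 fully pressed; the catch lets go near 0.17. Its pivot lies 30 mm towards the hinge from the pad's centre, 12 mm below its top. A flat fingertip 20 mm broad on the pad's centre sinks 3 to 4 mm to the release (5 N) and 6 mm in all (8 N; tip 56 mm above the table) to a hard stop; a narrow one 5 and 9 mm at less force. It springs back when let go.
- start_top (a point): Centre of the top of the round black start button, 20 mm across, standing on the deck 64 mm to the left (+y) of the tab's middle, its top 54 mm above the table. It is not to be pressed.
- start (a joint): Travel of the start button, m: 0 up, 0.003 fully down.
- lid (a joint): Opening angle of the lid, rad: 0 shut and latched, about 0.75 where its spring lifts it to and leaves it resting, 1.92 fully open, leaning back past upright against its stop. Lid: flat 8 mm frame with a clear pane, 130 mm wide, reaching 98 mm from the hinge, 0.1 kg. Above 0.75 it is free of the spring: let go below about 1.2 it falls back to 0.75; beyond that hinge friction keeps it where it is left (it does not fall open by itself). Under 1 N at the lip moves it.
- lid_lip (a point): Tip of the lid's lip: a tongue 26 mm wide and 7 mm thick at the middle of the lid's free edge, 107 mm from the hinge (its front end; the hook grips over it when shut). Axes: x along the lid from the free edge to the hinge, z out of the lid's top face; they turn with the lid.
- lid_hinge (a point): Middle of the lid's hinge axis, which runs along the fixture's y at x 80 mm, z 62 mm in its frame. Axes as the fixture's. The opening lid swings up and towards the fixture's +x.
- spool: Bystander: white solder wire spool standing on end, 64 mm across, 46 mm high. Origin: centre of its underside.
- jar: Bystander: small amber jar with a black cap, 44 mm across, 42 mm high. Origin: centre of its underside.
- flask: Bystander: white bottle, 60 mm across, 120 mm high, behind the fixture. Origin: centre of its underside.
- board: Bystander: spare black circuit board with four round corners, about 82 x 78 x 4 mm, lying flat. Origin: centre of its underside.
- tray: Bystander: black divided parts tray, 110 x 75 x 22 mm. Origin: centre of its underside.
- tweezers: Bystander: steel tweezers lying flat, 120 mm long, 8 mm high. Origin: middle of the length, underside.
- driver: Bystander: screwdriver with a black handle lying flat, 170 mm long. Origin: near the middle of its length, underside.

How it is judged:
By the outcome, as a careful person would: the job done as asked, in the order asked, and still so for the second after the job is handed in, with the robot touching nothing.
It also fails if it takes over 42 s, if anything falls off the work surface, if the arm or the gripper's body presses on something with over 40 N, if the wrist force passes 120 N, or if a joint passes its speed limit or range.

## Working session

There is one attempt and no reset: what is moved stays moved. The work goes in short steps, each a Python script; the robot and the scene stay as the last script left them, time stands still between calls to the robot, and variables do not carry over. Pictures are saved under pics/ and viewed, and the job is handed in when it is done.

```bash
mkdir -p pics
python3 - <<'E'
from bench import *
import cv2
s=observe();print(s['time_s'],s['tcp_pos'],s['tcp_rot'],s['finger_gap'],hold_point_z)
for n in('top','side','wrist'):
    c=capture(n);cv2.imwrite(f'pics/a_{n}.png',c['img'][:,:,::-1])
    print(n,c['mtx'].tolist(),c['rvec'],c['tvec'])
    for q in('fixture','tab_pad','start_top','lid_lip','lid_hinge','flask','jar','spool'):
        print(q,[(p['point'],round(p['conf'],2)) for p in place_of(c,q)[:2]])
E
```

```text
0.0 [ 0.22843748 -0.4719219   0.23045722] [-0.45250154  1.9733635  -1.96947515] 0.9998806861313454 0.0187
top [[471.27528094634454, 0.0, 317.8166283848067], [0.0, 471.27528094634454, 234.70958767096155], [0.0, 0.0, 1.0]] [ 2.18568452 -2.18855259  0.10767367] [0.03356914 0.59513792 0.92657687]
fixture [([247.3, 309.0], 0.68), ([277.3, 325.5], 0.18)]
tab_pad [([277.5, 234.6], 0.26)]
start_top [([294.8, 295.7], 0.43)]
lid_lip [([262.5, 314.7], 0.87), ([249.0, 308.8], 0.57)]
lid_hinge []
flask [([149.9, 281.8], 0.57)]
jar [([317.5, 263.7], 0.69)]
spool [([275.3, 236.3], 0.63)]
side [[534.7381605811072, 0.0, 308.5384125668675], [0.0, 534.7381605811072, 235.14445099652212], [0.0, 0.0, 1.0]] [ 0.54996416 -2.73283849  1.08760032] [0.58164204 0.19815295 0.74987438]
fixture [([280.1, 335.4], 0.65)]
tab_pad [([249.4, 375.0], 0.88)]
start_top [([285.9, 380.4], 0.67)]
lid_lip [([253.2, 356.0], 0.93)]
lid_hinge [([256.9, 280.1], 0.61)]
flask [([264.3, 206.6], 0.8)]
jar [([354.3, 399.7], 0.86)]
spool [([368.9, 328.7], 0.6)]
wrist [[371.64829954431775, 0.0, 322.5180896983962], [0.0, 371.64829954431775, 239.87343865724753], [0.0, 0.0, 1.0]] [-2.42877528  1.52320182  0.23975029] [-0.52485899 -0.04067723  0.38120579]
fixture []
tab_pad []
start_top []
lid_lip []
lid_hinge []
flask []
jar []
spool []
```

View pics/a_top.png

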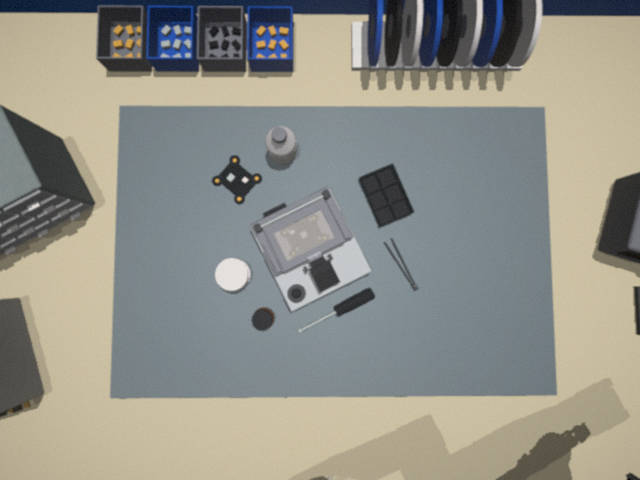

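View pics/a_side.png

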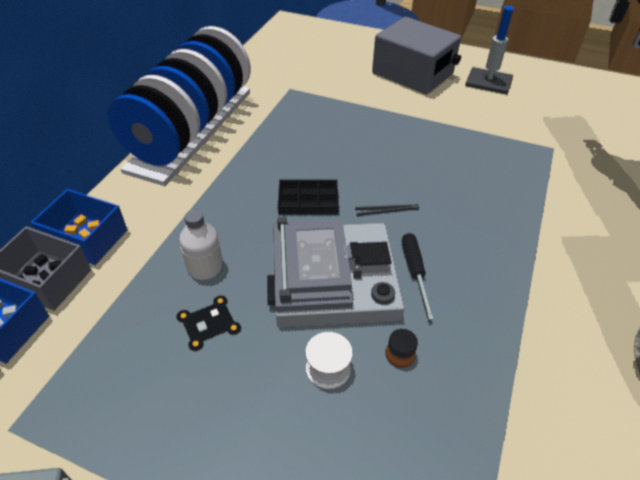

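View pics/a_wrist.png

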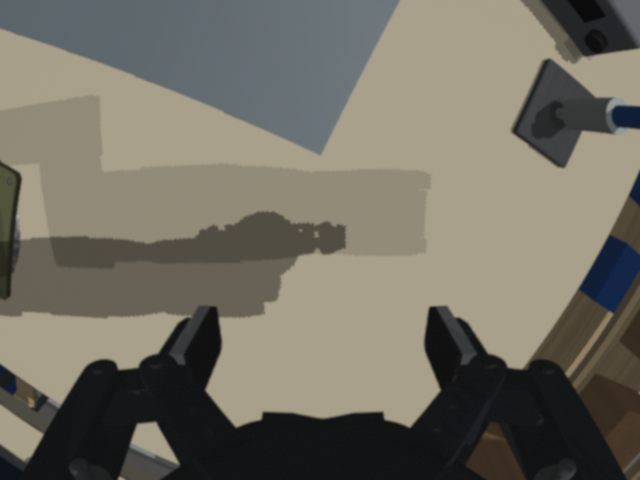

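Top view: the fixture is centred near row 250, col 310, the tab plate at about (274, 323) and the button at about (293, 296). The side view agrees, but the network's top-view tab hit is actually the spool. I'll fit the pose from several points.

Run:
```python
import cv2
a=cv2.imread('pics/a_top.png')[170:330,230:390];cv2.imwrite('pics/z_top.png',cv2.resize(a,None,fx=3.75,fy=3.75,interpolation=cv2.INTER_CUBIC))
a=cv2.imread('pics/a_side.png')[190:340,250:450];cv2.imwrite('pics/z_side.png',cv2.resize(a,None,fx=4,fy=4,interpolation=cv2.INTER_CUBIC))
```

```text
(no output)
```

View pics/z_top.png

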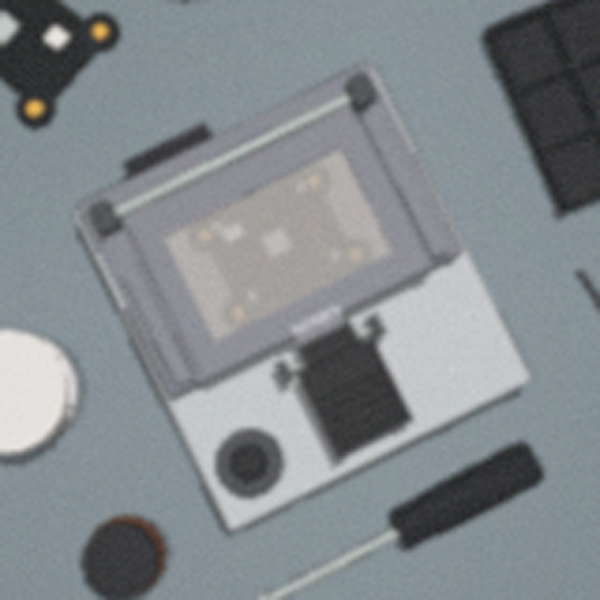

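View pics/z_side.png

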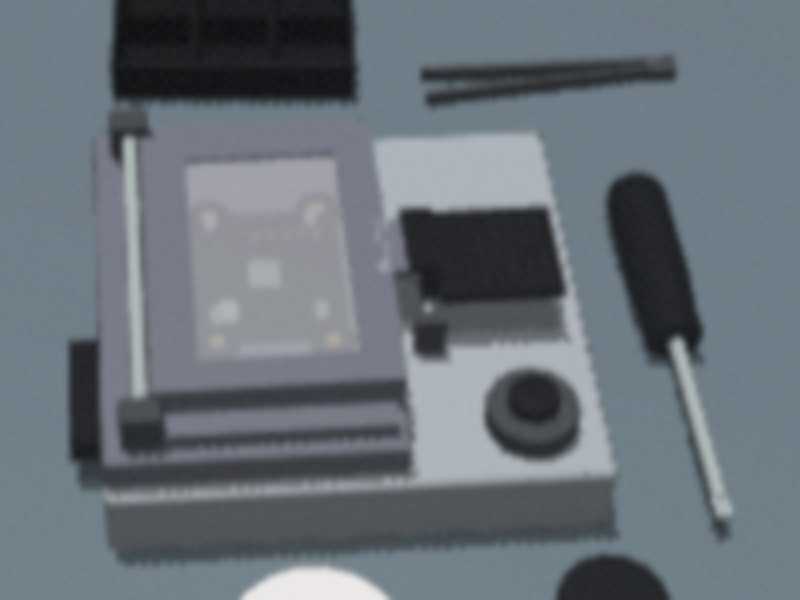

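```bash
cat > h.py <<'E'
from bench import *
import numpy as np,cv2
from scipy.optimize import least_squares
from scipy.spatial.transform import Rotation as R
def proj(c,P): return cv2.projectPoints(np.float64(P).reshape(-1,3),c['rvec'],c['tvec'],c['mtx'],None)[0].reshape(-1,2)
def f2w(p,P):
    c,s=np.cos(p[2]),np.sin(p[2]);P=np.atleast_2d(P)
    return np.c_[p[0]+c*P[:,0]-s*P[:,1],p[1]+s*P[:,0]+c*P[:,1],P[:,2]]
def save(c,n): cv2.imwrite('pics/'+n+'.png',c['img'][:,:,::-1])
E
python3 - <<'E'
from h import *
T=capture('top');S=capture('side')
F=np.array([[-95,90,36],[-95,-90,36],[-86,22,62],[-86,-22,62],[-62,64,54]])/1e3
t=np.array([[230,531],[529,380],[334,463],[411,418],[248,462]])/3.75+[230,170]
s=np.array([[614,475],[540,135],[562,297],[549,209],[537,396]])/4+[250,190]
def res(p): W=f2w(p,F);return np.r_[proj(T,W)-t,proj(S,W)-s].ravel()
for p0 in([.4,0,0],[.4,0,.5],[.4,0,-.5]):
    r=least_squares(res,p0);print(r.x,r.cost)
print(r.fun.reshape(-1,2).round(1))
np.save('pose',r.x)
for n,c in(('top',T),('side',S)):
  for k in range(2):
    rr=least_squares(lambda p:(proj(c,f2w(p,F))-(t if n=='top' else s)).ravel(),r.x);
  print(n,rr.x)
for q,P in dict(pad=[-.062,0,.062],start=[-.062,.064,.054],hinge=[.08,0,.062],lip=[-.027,0,.066]).items(): print(q,f2w(r.x,P)[0])
def bp(c,uv,z):
    Rm=cv2.Rodrigues(c['rvec'])[0];d=Rm.T@np.linalg.solve(c['mtx'],[uv[0],uv[1],1]);o=-Rm.T@c['tvec'].ravel();return o+d*(z-o[2])/d[2]
for n,c in(('top',T),('side',S)):
  for q in('flask','jar','spool','tray','driver','tweezers','board'):
    pl=place_of(c,q)
    if pl:print(n,q,bp(c,pl[0]['point'][::-1],0).round(3),round(pl[0]['conf'],2))
E
```

```text
[0.56569117 0.05037965 0.47272311] 15.866785637751086
[0.56569117 0.05037966 0.47272314] 15.866785637752818
[0.56569117 0.05037965 0.47272305] 15.866785637785318
[[-1.   1.3]
 [ 0.2 -0.4]
 [ 0.2 -0. ]
 [ 0.   1.4]
 [-1.9 -1.1]
 [ 1.6  0.3]
 [-0.9 -1.3]
 [ 2.1 -1.4]
 [ 0.2 -0.6]
 [-3.2 -0.1]]
top [0.566069   0.04974544 0.4765182 ]
side [0.56537325 0.05121228 0.47009309]
pad [0.5104906  0.02215028 0.062     ]
start [0.48135061 0.07913151 0.054     ]
hinge [0.63691771 0.08680464 0.062     ]
lip [0.54165221 0.03808621 0.066     ]
top flask [0.779 0.107 0.   ] 0.63
top jar [0.426 0.147 0.   ] 0.85
top spool [0.512 0.202 0.   ] 0.56
top tray [ 0.676 -0.107  0.   ] 0.84
top driver [ 0.445 -0.002  0.   ] 0.59
top tweezers [ 0.542 -0.137  0.   ] 0.74
top board [0.711 0.2   0.   ] 0.58
side flask [ 0.775  0.109 -0.   ] 0.98
side jar [0.428 0.146 0.   ] 0.89
side spool [0.519 0.207 0.   ] 0.78
side tray [ 0.68  -0.102  0.   ] 0.64
side driver [ 0.436 -0.003  0.   ] 0.63
side tweezers [ 0.536 -0.135  0.   ] 0.75
side board [0.71  0.205 0.   ] 0.86
```

Run:
```python
from h import *
p=np.load('pose.npy');s=observe()
Rt=R.from_rotvec(s['tcp_rot']).as_matrix();print(Rt.round(2))
c=capture('wrist');Rc=cv2.Rodrigues(c['rvec'])[0];o=-Rc.T@c['tvec'].ravel();print('cam in tool',Rt.T@(o-s['tcp_pos']))
ey=np.array([-np.sin(p[2]),np.cos(p[2]),0])
for sg in(1,-1):
    y=np.array([0,0,-1.]);z=sg*ey;x=np.cross(y,z);rv=R.from_matrix(np.c_[x,y,z]).as_rotvec()
    print(sg,'x axis',x,rv,[None if q is None else np.round(q,2) for q in (inverse_kinematics(f2w(p,P)[0],rv) for P in([-.066,0,.12],[-.066,0,.055],[-.03,0,.105],[.092,0,.125]))])
print(observe()['force'],s['time_s'])
```

```text
[[-0.9  -0.    0.44]
 [-0.44  0.   -0.9 ]
 [ 0.   -1.   -0.  ]]
cam in tool [-0.07841302 -0.14406981 -0.00020241]
1 x axis [0.89033175 0.45531239 0.        ] [-1.53883164 -0.37064875  0.37064875] [array([ 0.04,  0.31, -0.38,  0.88,  0.  , -0.43]), array([ 0.04,  0.37, -0.48,  0.72,  0.  , -0.43]), array([ 0.07,  0.37, -0.33,  0.88,  0.  , -0.4 ]), array([ 0.14,  0.54,  0.01,  1.05,  0.  , -0.33])]
-1 x axis [-0.89033175 -0.45531239 -0.        ] [-0.47161018  1.95799571 -1.95799571] [array([ 0.04,  0.31, -0.38,  0.88,  0.  ,  2.71]), array([ 0.04,  0.37, -0.48,  0.72,  0.  ,  2.71]), array([ 0.07,  0.37, -0.33,  0.88,  0.  ,  2.74]), array([0.14, 0.54, 0.01, 1.05, 0.  , 2.81])]
[-0.02829862  0.56963372  0.02295092] 2.15
```

```bash
cat >> h.py <<'E'
p=np.load('pose.npy')
ey=np.array([-np.sin(p[2]),np.cos(p[2]),0]);ex=np.array([np.cos(p[2]),np.sin(p[2]),0])
RV=R.from_matrix(np.c_[np.cross([0,0,-1.],ey),[0,0,-1.],ey]).as_rotvec()
def W(x,z,y=0): return f2w(p,[x,y,z])[0]
E
python3 - <<'E'
from h import *
grip(0.0)
goto(W(-.064,.14),RV)
movel(W(-.064,.085),velocity=.08)
s=observe();print(s['time_s'],s['tcp_pos'],W(-.064,.085),s['finger_gap'],s['force'])
for n in('side','wrist'): save(capture(n),'b_'+n)
E
```

```text
5.8667 [0.50906966 0.02120734 0.08529027] [0.50870994 0.02123966 0.085     ] -0.00105797392960889 [-0.11158734  0.08401419 -0.00144299]
```

```bash
python3 -c "
import cv2
a=cv2.imread('pics/b_side.png')[150:340,250:450];cv2.imwrite('pics/zb.png',cv2.resize(a,None,fx=3,fy=3,interpolation=2))"
```

```text
(no output)
```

View pics/b_wrist.png

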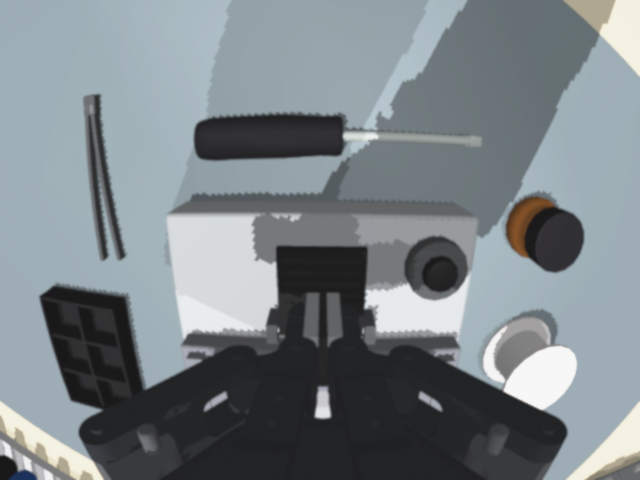

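View pics/zb.png

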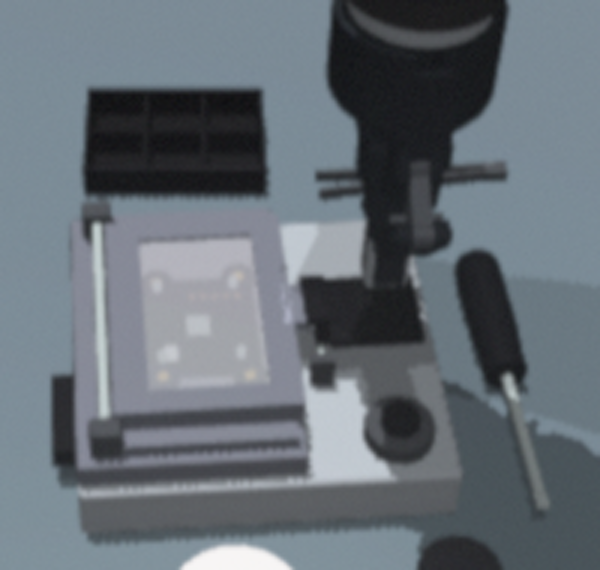

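In the wrist view the finger tips (cols 304–342) sit over the pad (cols 276–367, rows 247–305), clear of the button at (270, 437). Next I press.

Run:
```python
from h import *
f0=observe()['force']
movel(W(-.064,.066),velocity=.06)
hit=False
for z in(.061,.060,.059,.058,.057,.0563,.0556,.055):
    hit=movel(W(-.064,z),velocity=.015,threshold=9)
    s=observe();f=s['force']-f0;print(z,hit,s['tcp_pos'][2].round(4),f.round(1))
    if hit or f[2]>8.5:break
c=capture('side');save(c,'c_side')
print([(q,[(x['point'],round(x['conf'],2)) for x in place_of(c,q)[:1]]) for q in('lid_lip','lid_hinge','tab_pad')],observe()['time_s'])
```

```text
0.061 False 0.0611 [-0.5 -1.1  1.4]
0.06 False 0.06 [-1.2 -1.6  3.2]
0.059 False 0.0589 [-2.5 -1.6  3.8]
0.058 False 0.0579 [-3.6 -3.   4. ]
0.057 False 0.0568 [-3.5 -3.1  4.9]
0.0563 False 0.0561 [-4.2 -3.2  4.7]
0.0556 False 0.0554 [-5.  -3.7  5.5]
0.055 False 0.0548 [-4.6 -4.8  5.2]
[('lid_lip', [([222.4, 335.8], 0.72)]), ('lid_hinge', [([256.1, 280.3], 0.94)]), ('tab_pad', [([257.1, 373.2], 0.83)])] 8.8667
```

View pics/c_side.png

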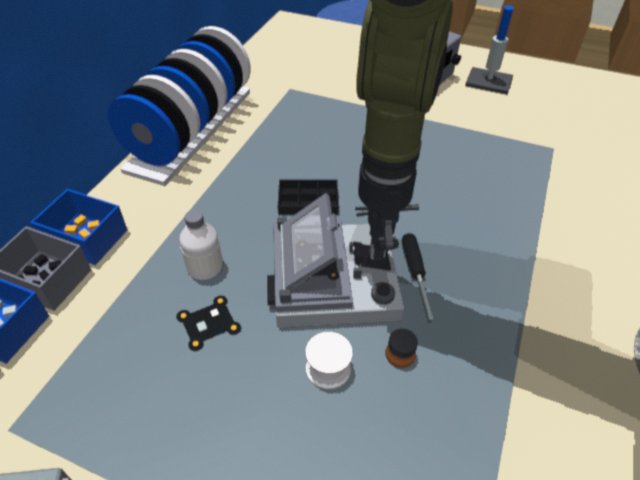

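The lid has sprung up: its lip is at row 222, col 336, and the hinge hasn't moved. I'll lift off and go to the front of the lip.

```bash
python3 - <<'E'
from h import *
movel(W(-.064,.110),velocity=.08)
c=capture('side');save(c,'d_side');c2=capture('top')
def q(c,n):
    r=place_of(c,n);return (r[0]['point'],round(r[0]['conf'],2)) if r else None
print([(n,q(c,n)) for n in('lid_lip','lid_hinge','tab_pad','start_top')], q(c2,'lid_lip'))
print('pred lip',[(th,proj(c,W(.08-.107*np.cos(th),.062+.107*np.sin(th)))[0][::-1].round(1)) for th in(.6,.75,.9)])
print('pred hinge,pad',proj(c,[W(.08,.062),W(-.062,.062)])[:,::-1].round(1),observe()['time_s'],observe()['force'])
E
python3 -c "
import cv2
a=cv2.imread('pics/d_side.png')[150:340,250:450];cv2.imwrite('pics/zd.png',cv2.resize(a,None,fx=3,fy=3,interpolation=2))"
```

```text
[('lid_lip', ([221.6, 336.5], 0.77)), ('lid_hinge', ([254.2, 279.9], 0.97)), ('tab_pad', ([252.9, 375.6], 0.65)), ('start_top', ([286.7, 380.2], 0.67))] ([246.2, 310.2], 0.77)
pred lip [(0.6, array([227.6, 341.8])), (0.75, array([222. , 335.3])), (0.9, array([217. , 327.3]))]
pred hinge,pad [[258.3 283. ]
 [252.9 374.6]] 10.05 [-0.20555999  0.08138225  0.08740851]
```

View pics/zd.png

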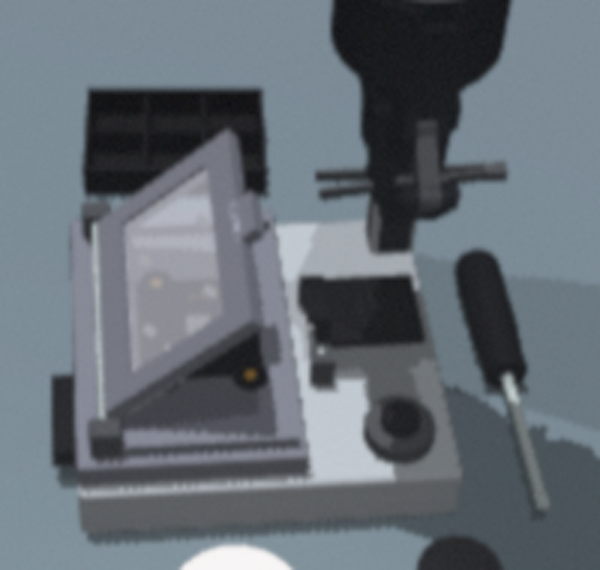

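The lid rests at 0.75 rad, the fixture hasn't moved and the tab is back up. Now I push the lip along its arc.

```bash
python3 - <<'E'
from h import *
movel(W(-.03,.110),velocity=.08)
f0=observe()['force']
L=.107;h=.011
for th in np.r_[.75:1.56:.1,1.57:2.0:.07]:
    lx=.08-L*np.cos(th);lz=.062+L*np.sin(th)
    z=lz-.025
    x=lx if th<1.57 else .08+(z-.062)/np.tan(np.pi-th)
    hit=movel(W(x-h,z),velocity=.05,threshold=5)
    s=observe();f=s['force']-f0;print(round(th,2),hit,round(x-h,3),round(z,3),'fx %.1f fy %.1f fz %.1f'%(f@ex,f@ey,f[2]),round(s['time_s'],1))
    if hit or f@ex<-4:break
c=capture('side');save(c,'e_side')
print([(n,[(x['point'],round(x['conf'],2)) for x in place_of(c,n)[:1]]) for n in('lid_lip','lid_hinge','tab_pad')])
print('pred',[(t,proj(c,W(.08-.107*np.cos(t),.062+.107*np.sin(t)))[0][::-1].round(1)) for t in(1.6,1.7,1.8,1.92)])
E
python3 -c "
import cv2
a=cv2.imread('pics/e_side.png')[130:340,200:450];cv2.imwrite('pics/ze.png',cv2.resize(a,None,fx=2.8,fy=2.8,interpolation=2))"
```

```text
0.75 True -0.009 0.11 fx 0.7 fy 0.2 fz 0.0 11.1
[('lid_lip', [([219.4, 334.3], 0.97)]), ('lid_hinge', [([255.7, 279.4], 0.61)]), ('tab_pad', [([249.3, 374.2], 0.7)])]
pred [(1.6, array([207.9, 277.8])), (1.7, array([208.8, 270.2])), (1.8, array([210.1, 262.7])), (1.92, array([212.5, 254. ]))]
```

View pics/ze.png

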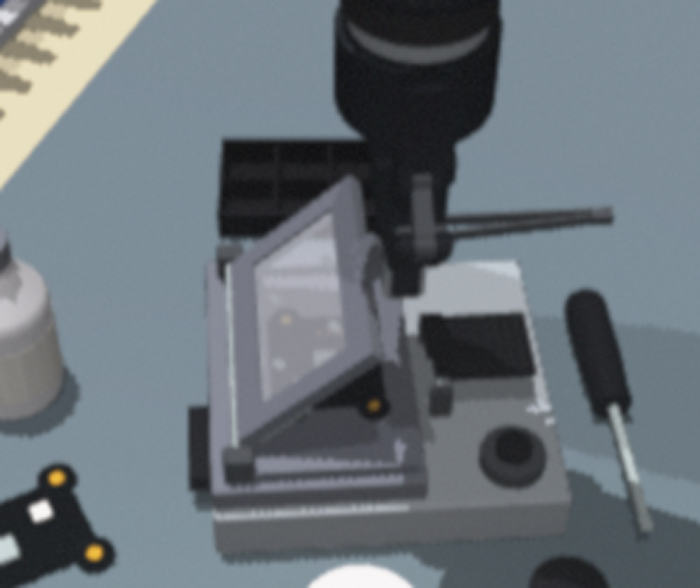

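It stopped on a brief contact jolt at the lip, which has only just moved to row 219, col 334. The residual force is under 1 N, so I'll carry on in finer, slower steps.

```bash
python3 - <<'E'
from h import *
f0=np.array([-.2,.08,.09])
s=observe();d=s['tcp_pos']-p[[0,1,1]]*[1,1,0];print('at',d@ex,s['tcp_pos'][2],(s['force']-f0).round(1))
L=.107;h=.011
for th in np.r_[.8:1.56:.1,1.57:2.0:.07]:
    lx=.08-L*np.cos(th);lz=.062+L*np.sin(th)
    z=lz-.025
    x=lx if th<1.57 else .08+(z-.062)/np.tan(np.pi-th)
    hit=movel(W(x-h,z),velocity=.03,threshold=7)
    s=observe();f=s['force']-f0;d=s['tcp_pos']-np.r_[p[:2],0];print(round(th,2),hit,round(x-h,3),round(z,3),'act %.3f'%(d@ex),'fx %.1f fy %.1f fz %.1f'%(f@ex,f@ey,f[2]),round(s['time_s'],1))
    if hit or f@ex<-4:break
c=capture('side');save(c,'f_side')
print([(n,[(x['point'],round(x['conf'],2)) for x in place_of(c,n)[:1]]) for n in('lid_lip','lid_hinge','tab_pad')])
E
python3 -c "
import cv2
a=cv2.imread('pics/f_side.png')[130:340,200:450];cv2.imwrite('pics/zf.png',cv2.resize(a,None,fx=2.8,fy=2.8,interpolation=2))"
```

```text
at -0.011374894954438107 0.10905254282176655 [ 0.  -0.3  0.3]
0.8 False -0.006 0.114 act -0.005 fx -1.6 fy 0.5 fz 1.7 11.7
0.9 False 0.002 0.121 act 0.003 fx 0.5 fy -0.6 fz -0.3 12.2
1.0 False 0.011 0.127 act 0.012 fx 0.1 fy 0.6 fz -0.9 12.7
1.1 False 0.02 0.132 act 0.021 fx -0.3 fy -0.1 fz -0.5 13.2
1.2 False 0.03 0.137 act 0.030 fx 0.6 fy 0.0 fz 0.3 13.7
1.3 False 0.04 0.14 act 0.041 fx 0.1 fy -0.3 fz -0.6 14.2
1.4 False 0.051 0.142 act 0.051 fx 0.9 fy -0.6 fz -0.2 14.7
1.5 False 0.061 0.144 act 0.062 fx -0.2 fy -0.0 fz 0.2 15.2
1.57 False 0.069 0.144 act 0.069 fx 0.4 fy 0.3 fz -0.2 15.6
1.64 False 0.075 0.144 act 0.075 fx -0.2 fy 0.4 fz -0.2 15.9
1.71 False 0.08 0.143 act 0.081 fx -0.6 fy -0.8 fz -0.2 16.3
1.78 False 0.086 0.142 act 0.086 fx 0.7 fy 0.2 fz -0.5 16.6
1.85 False 0.091 0.14 act 0.091 fx 0.1 fy 0.2 fz 0.5 17.0
1.92 True 0.097 0.138 act 0.095 fx -1.2 fy -0.2 fz 2.5 17.2
[('lid_lip', [([210.5, 253.0], 0.79)]), ('lid_hinge', [([255.4, 280.4], 0.75)]), ('tab_pad', [([250.4, 375.3], 0.63)])]
```

View pics/zf.png

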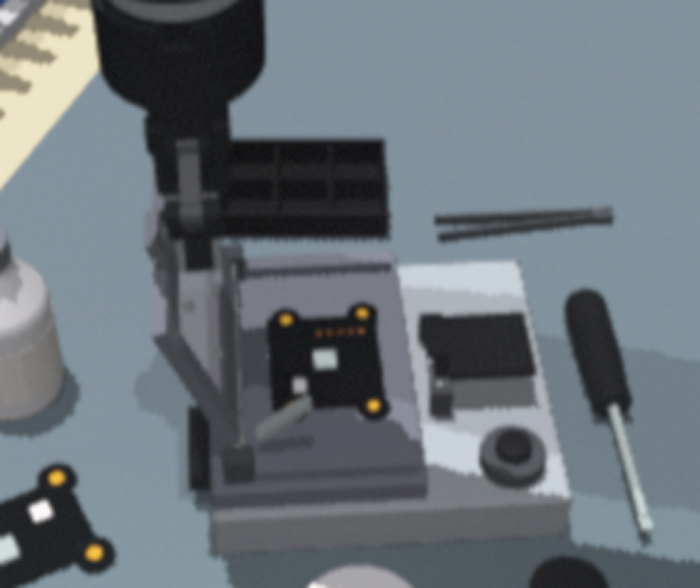

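The lip is at (210.5, 253), against a prediction of (212.5, 254) at 1.92 rad, and the 7 N contact suggests the stop. I'll confirm with one gentle nudge, then back off.

```bash
python3 - <<'E'
from h import *
f0=np.array([-.2,.08,.09])
for x in(.097,.098,.099,.100):
    hit=movel(W(x,.138),velocity=.01,threshold=5);dwell(.1)
    s=observe();f=s['force']-f0;print(x,hit,((s['tcp_pos']-np.r_[p[:2],0])@ex).round(4),'fx %.1f fz %.1f'%(f@ex,f[2]))
    if hit or f@ex<-3:break
movel(W(.06,.15),velocity=.06)
movel(W(.0,.24),velocity=.12)
goto(W(-.2,.28),RV)
dwell(.5)
for n in('side','top'):
  c=capture(n);save(c,'g_'+n)
  for q in('lid_lip','lid_hinge','tab_pad','start_top','fixture'): print(n,q,[(x['point'],round(x['conf'],2)) for x in place_of(c,q)[:1]])
  print('pred',[(t,proj(c,W(.08-.107*np.cos(t),.062+.107*np.sin(t)))[0][::-1].round(1)) for t in(1.8,1.86,1.92)])
print(observe()['time_s'])
E
python3 -c "
import cv2
a=cv2.imread('pics/g_side.png')[130:400,150:450];cv2.imwrite('pics/zg.png',cv2.resize(a,None,fx=2.2,fy=2.2,interpolation=2))"
```

```text
0.097 False 0.0947 fx -5.6 fz -0.6
side lid_lip [([211.5, 255.2], 0.95)]
side lid_hinge [([210.0, 255.8], 0.75)]
side tab_pad [([251.2, 375.4], 0.87)]
side start_top [([287.3, 382.3], 0.42)]
side fixture [([278.6, 335.3], 0.78)]
pred [(1.8, array([210.1, 262.7])), (1.86, array([211.2, 258.3])), (1.92, array([212.5, 254. ]))]
top lid_lip [([184.4, 281.6], 0.63)]
top lid_hinge [([211.2, 288.4], 0.72)]
top tab_pad [([277.1, 327.8], 0.87)]
top start_top [([294.2, 293.7], 0.43)]
top fixture [([248.9, 313.6], 0.94)]
pred [(1.8, array([191.4, 281.4])), (1.86, array([188.4, 279.8])), (1.92, array([185.5, 278.3]))]
21.7333
```

View pics/zg.png

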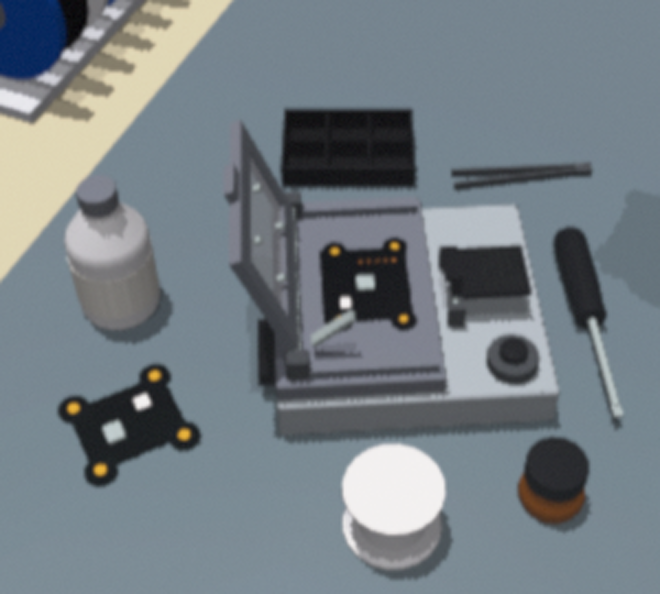

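View pics/g_top.png

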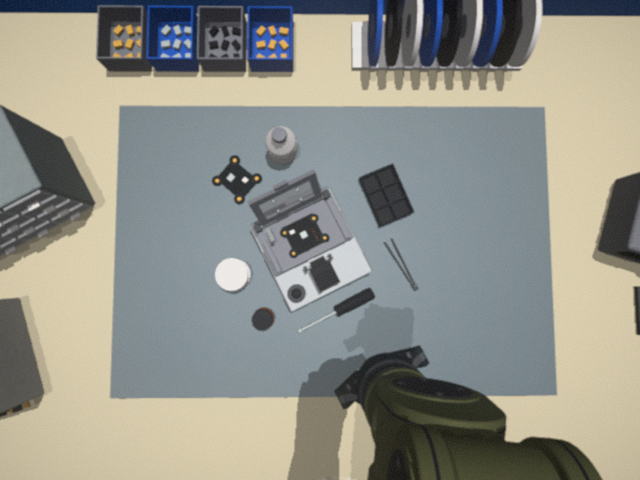

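The lid leans back at about 1.9 rad: its lip is at (211.5, 255) in the side view and (184, 282) from the top. The 5.6 N push didn't move it, so it was on the stop. The arm is clear and everything else looks unmoved.

```bash
python3 -c "
from bench import *
print(finish_job())"
```

```text
the job is handed in; nothing more can be done
None
```

The fixture is open and the job is handed in, at about 22 s of the 42 s allowed. I pressed the release tab with the shut fingertips, using about 5 N down. The lid sprang to 0.75 rad, and I then pushed it by its lip along its arc until it met its stop.

**Final checks:**
- **Lid:** after backing off, the lip sits within about 2 px of the 1.92 rad prediction in the side view and about 3.5 px in the top view. While I was still pushing, a 5.6 N nudge gave no further travel, so it is on the stop.
- **Fixture and bench:** the fixture and the other things on the bench look unmoved in the before and after pictures. The start button was never approached.
- **Robot:** the arm is clear and touching nothing.

**What disagreed or went off plan:**
- **Network errors:** the networks twice reported the wrong thing. They took the spool for the tab in the first top view, and the lip for the hinge in the last side view. I judged those by eye and with the fitted pose.
- **Contact jolts:** the push stopped early once, on a brief 5 N jolt when it first touched the lip, and I continued more slowly. Contact with the stop tripped at 7 N.
- **Sideways drag:** pressing the tab put about 6–7 N of sideways drag on it, below the 10 N at which the fixture slides.

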